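# Sort salvaged parts into the bench trays

## Robot

A 6-joint arm with a two-finger parallel gripper is mounted at the origin on the work surface. World frame = base frame: x ahead of the robot, y to its left, z up, the work surface at z = 0. Lengths are in m, angles in rad, forces in N, time in s.
With the tool pointing down it reaches from about 0.3 to 0.775 m from the base axis. Payload 14.6 kg.
Tool frame: the origin (TCP) lies at the very end of the fingers, on their centre line; the grasp point (between the pads) lies 19 mm behind it; z points along the fingers, y is the line along which they close (so a half turn about z gives the same grasp; the last joint's range is limited). The gripper opens to 85 mm and grips with 20 to 120 N. Pads are 22 mm wide; open, the fingers measure 114 mm over their backs; the gripper's body (76 mm by 85 mm) begins 54 mm behind the grasp point. The pads swing forward as they close: fully open they stand 13 mm farther back than shut.
Start: joints at [1.16, 0.3, 1.521, -0, 1.321, -0.067], TCP at [0.185, 0.518, 0.231] pointing down, gripper open.
Joint ranges: [-3.03, 3.03], [-0.79, 2.21], [0.23, 2.52], [-1.04, 4.18], [0, 3.07], [-2.55, 2.55]. Speed limits (rad/s): [2.22, 2.22, 2.57, 3.14, 3.14, 3.14].

## Interface

Orientations are given as [roll, pitch, yaw] about the fixed x, y, z axes, in that order (R = Rz(yaw) Ry(pitch) Rx(roll)).
In Python, from bench import * gives the robot as it stands. The module is installed in compiled form; this text tells all that it offers. Calls block until the motion is done:
- move_to(position, orientation): joint-space move of the TCP to a pose.
- line_to(position, rot=None, rate=0.15): straight line of the TCP; rot=None keeps the orientation; rate is the mean speed in m/s.
- goto_joints(angles): joint-space move.
- gripper_to(opening, newtons=None): opening from 0.0 (shut) to 1.0 (fully open); newtons is the grip in N (None keeps the last); returns when the fingers have stopped.
- wait(seconds).
- inverse_kinematics(position, orientation): joint angles nearest the present ones, or None.
- state(): the state.
- grab_frame(name): name is "scene" or "top" or "wrist"; returns a dict with "img" (480x640x3 uint8, blue, green, red), "fx", "fy", "cx", "cy" (pixels), "k1" (the pictures are not rectified: a ray, as slopes to the right and down, at radius r is drawn at 1 + k1 r^2 times it, then the intrinsics apply), "xyz" and "attitude" of the camera in the world. Camera axes: x right, y down, z forward; pixel columns grow to the right and rows downward; lengths in m; the calibration is good to about 2 mm. A picture is of the moment at which its call begins. There is no depth.
A pose or a line that the arm cannot do raises Unreachable and nothing moves.
- finish_job(): hands the job in; it is judged then, once.
The state is a dict: "time_s": time; "joints": joint angles; "joint_vel": joint speeds; "joint_efforts": joint torques, N m; "tcp_pos": TCP position; "ee_rot": TCP orientation; "force": force on the tool from outside, world axes, zero at the start; "wrist_torque": the same for the moment, N m; "gripper_width": opening from 0.0 (shut) to 1.0 (fully open); "finger_force": force on a finger pad.
Only numpy, scipy, OpenCV 4.12 (cv2) and the standard library are available. Lean on these libraries where they do the work, as an engineer would, in place of code of your own. Each camera call takes 0.05 s, during which the arm holds its last target. There are 200 camera calls.

## Task

Sort the five loose parts on the soldering bench into the three trays: each part goes into the tray that has a part of the same kind glued to its end ledge as a sample. Stand every part upright and flat on the floor of its tray, the way up it stands now, set down and not dropped; leave the tip cleaner and the solder spool where they are.

Things in the scene. Friction and masses are not known exactly. Their poses are not given: they have to be found in the camera images.
- cap_a_center (a point): upright electrolytic capacitor, a black can 36 mm in diameter and 50 mm tall with a silvery disc on top, about 60 g. The point is its centre, half-way up (25 mm above its underside); z up its axis. Any grasp yaw will do. The two capacitors are alike, and both belong in the capacitor tray
- cap_b_center (a point): upright electrolytic capacitor, a black can 36 mm in diameter and 50 mm tall with a silvery disc on top, about 60 g. The point is its centre, half-way up (25 mm above its underside); z up its axis. Any grasp yaw will do. The two capacitors are alike, and both belong in the capacitor tray
- sink_a_center (a point): bare aluminium heat sink, 50 mm long (x), 38 mm wide (y), 38 mm tall, a 6 mm base plate with five upright fins that run along x; about 100 g. The point is its centre, half-way up (19 mm above its underside); z up. Grasp it over the two outer fins, closing along its y. The two heat sinks are alike, and both belong in the heat-sink tray
- sink_b_center (a point): bare aluminium heat sink, 50 mm long (x), 38 mm wide (y), 38 mm tall, a 6 mm base plate with five upright fins that run along x; about 100 g. The point is its centre, half-way up (19 mm above its underside); z up. Grasp it over the two outer fins, closing along its y. The two heat sinks are alike, and both belong in the heat-sink tray
- trafo_a_center (a point): small mains transformer: dark steel core 54 mm long (x) and 22 mm thick, standing on a 4 mm black foot plate (54 x 42 mm), with a copper-coloured winding round the middle, 34 mm (x) by 44 mm (y), from 8 to 36 mm above the bench; 44 mm tall over all, about 300 g. The point is its centre, half-way up (22 mm above its underside); z up. Grasp it over the winding, closing along its y
- tray_cap_floor (a point): shallow white tray fixed to the bench, meant for capacitors: bay 148 mm (x) by 106 mm (y) inside, walls 4 mm thick, rim 12 mm above the bay's floor. The point is the centre of the bay's floor, 4 mm above the bench; x runs along the tray to a ledge (8 mm high, 56 mm long) beyond the bay's +x wall, where one sample of that kind is glued down, its middle 108 mm from this point. The sample stays there and shows what the tray is for
- tray_sink_floor (a point): shallow white tray fixed to the bench, meant for heat sinks: bay 148 mm (x) by 106 mm (y) inside, walls 4 mm thick, rim 12 mm above the bay's floor. The point is the centre of the bay's floor, 4 mm above the bench; x runs along the tray to a ledge (8 mm high, 56 mm long) beyond the bay's +x wall, where one sample of that kind is glued down, its middle 108 mm from this point. The sample stays there and shows what the tray is for
- tray_trafo_floor (a point): shallow white tray fixed to the bench, meant for transformers: bay 148 mm (x) by 106 mm (y) inside, walls 4 mm thick, rim 12 mm above the bay's floor. The point is the centre of the bay's floor, 4 mm above the bench; x runs along the tray to a ledge (8 mm high, 56 mm long) beyond the bay's +x wall, where one sample of that kind is glued down, its middle 108 mm from this point. The sample stays there and shows what the tray is for
- tip_cleaner: bystander: round brass pot for cleaning iron tips, 76 mm in diameter and 62 mm tall; origin under its centre. Leave it alone
- solder_spool: bystander: spool of solder standing on its flange, 60 mm in diameter and 42 mm tall; origin under its centre. Leave it alone
There are look-alikes about, which are no part of the job. What is shaped like the part that bears trafo_a_center but red is not meant.

How it is judged:
By the outcome, as a careful person would: the job done as asked, in the order asked, and still so for the second after the job is handed in, with the robot touching nothing.
It also fails if it takes over 112 s, if anything falls off the work surface, if the arm or the gripper's body presses on something with over 40 N, if the wrist force passes 120 N, or if a joint passes its speed limit or range.

## Working session

There is one attempt and no reset: what is moved stays moved. The work goes in short steps, each a Python script; the robot and the scene stay as the last script left them, time stands still between calls to the robot, and variables do not carry over. Pictures are saved under pics/ and viewed, at most 14 in all, crops included, and the job is handed in when it is done.

```bash
mkdir -p pics
cat > h.py <<'E'
from bench import *
import numpy as np, cv2
from scipy.spatial.transform import Rotation as R
def rot(f):
    a=np.array(f["attitude"],float)
    return a if a.shape==(3,3) else (R.from_euler('xyz',a) if a.size==3 else R.from_quat(a)).as_matrix()
def ray(f,u,v):
    d=np.array([(u-f["cx"])/f["fx"],(v-f["cy"])/f["fy"]]); s=d.copy()
    for _ in range(30): s=d/(1+f["k1"]*(s@s))
    return rot(f)@np.array([s[0],s[1],1])
def pix2w(f,u,v,z):
    r=ray(f,u,v); c=np.array(f["xyz"]); return c+r*(z-c[2])/r[2]
def w2pix(f,P):
    p=rot(f).T@(np.array(P)-f["xyz"]); s=p[:2]/p[2]; s=s*(1+f["k1"]*(s@s))
    return s[0]*f["fx"]+f["cx"],s[1]*f["fy"]+f["cy"]
E
python3 - <<'E'
from h import *
import pickle
for n in("top","scene"):
    f=grab_frame(n); cv2.imwrite(f"pics/{n}0.png",f["img"]); pickle.dump(f,open(n+".pkl","wb"))
    print(n,{k:v for k,v in f.items() if k!="img"})
print(state())
E
```

```text
top {'fx': 552.3059434275548, 'fy': 552.3059434275548, 'cx': 317.3258155319988, 'cy': 234.20679834470795, 'k1': -0.03836381128164014, 'xyz': array([ 0.24177862, -0.01728628,  1.34042726]), 'attitude': array([-2.94404808,  0.02118203, -1.59182667])}
scene {'fx': 607.4116269442662, 'fy': 607.4116269442662, 'cx': 320.2281429083696, 'cy': 233.24735730946674, 'k1': -0.05490958874099597, 'xyz': array([1.31765909, 0.02171722, 1.3030613 ]), 'attitude': array([-2.55469321, -0.00783917,  1.62224758])}
{'time_s': 0.1, 'joints': array([ 1.16039114e+00,  3.00398535e-01,  1.52149769e+00,  1.73782819e-05,
        1.32074333e+00, -6.65754957e-02]), 'joint_vel': array([ 0.00069045, -0.00271907, -0.00066354,  0.0003303 , -0.00173513,
        0.00101282]), 'joint_efforts': array([ 2.48827186e-03, -5.44374704e+01, -3.62366903e+01,  1.18739467e-05,
        3.07290939e-03,  1.95243484e-05]), 'tcp_pos': array([0.18530397, 0.51761954, 0.23079641]), 'ee_rot': array([-3.14054920e+00, -8.64420719e-05,  2.79775861e+00]), 'force': array([ 0.1272641 , -0.55744419, -0.90012615]), 'wrist_torque': array([ 0.02291344,  0.03325182, -0.09165958]), 'finger_force': 0.0, 'gripper_width': 1.0004577441078417}
```

View pics/top0.png

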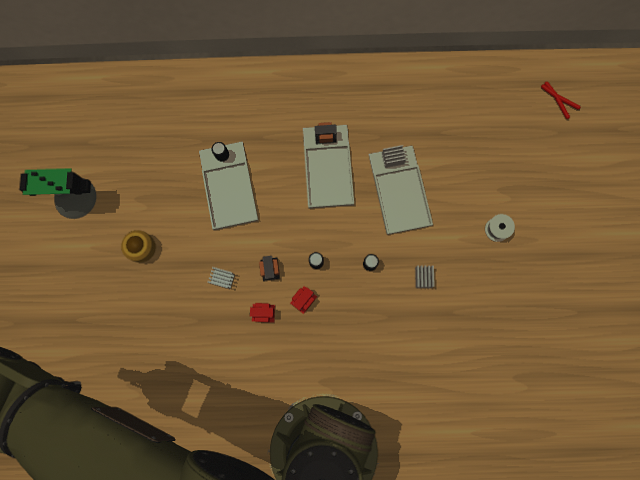

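View pics/scene0.png

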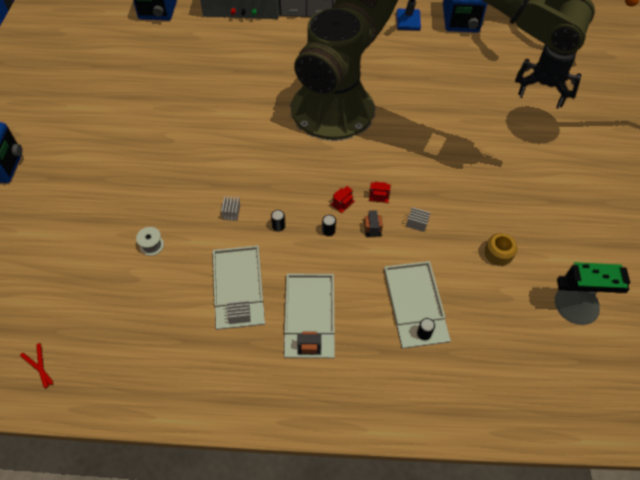

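The top view shows the capacitor tray at (229,188), the transformer tray at (329,168) and the heat-sink tray at (402,192). The loose parts are sinks at (223,279) and (425,277), caps at (316,261) and (371,263), and the trafo at (270,268). The red decoys are at (262,313) and (303,299).

Run:
```python
from h import *
import pickle
f=pickle.load(open("top.pkl","rb")); im=f["img"]
cv2.imwrite("pics/topz.png",cv2.resize(im[120:320,195:445],None,fx=3,fy=3,interpolation=cv2.INTER_CUBIC))
for n,u,v,z in [("sinkL",223,279,.038),("trafo",270,268,.044),("capL",316,261,.05),("capR",371,263,.05),("sinkR",425,277,.038),("red1",262,313,.04),("red2",303,299,.04)]: print(n,pix2w(f,u,v,z).round(3))
hsv=cv2.cvtColor(im,cv2.COLOR_BGR2HSV)
m=((hsv[...,1]<45)&(hsv[...,2]>110)).astype(np.uint8); m[:100]=0
n,l,s,c=cv2.connectedComponentsWithStats(m)
for i in range(1,n):
    if s[i,4]>40:
        r=cv2.minAreaRect(np.argwhere(l==i)[:,::-1].astype(np.float32))
        print(s[i],c[i].round(1)); print(np.array([pix2w(f,*p,.016) for p in cv2.boxPoints(r)]).round(3)[:,:2].tolist(),pix2w(f,*c[i],.05).round(3))
```

```text
sinkL [0.4   0.231 0.038]
trafo [0.423 0.119 0.044]
capL [0.436 0.009 0.05 ]
capR [ 0.428 -0.12   0.05 ]
sinkR [ 0.394 -0.247  0.038]
red1 [0.318 0.138 0.04 ]
red2 [0.348 0.042 0.04 ]
[334 125  15  22 152] [342.7 135.5]
[[0.788, -0.039], [0.79, -0.076], [0.735, -0.078], [0.733, -0.042]] [ 0.748 -0.063  0.05 ]
[303 128  23  23 198] [310.2 138.7]
[[0.784, 0.04], [0.791, -0.011], [0.733, -0.019], [0.725, 0.032]] [0.742 0.017 0.05 ]
[213 143  11  11  94] [218.1 148. ]
[[0.738, 0.271], [0.756, 0.253], [0.737, 0.235], [0.718, 0.253]] [0.725 0.246 0.05 ]
[ 199  142   58   87 2872] [228.9 189.4]
[[0.733, 0.307], [0.753, 0.192], [0.548, 0.152], [0.528, 0.264]] [0.617 0.217 0.05 ]
[399 146  16  14  53] [408.4 150.2]
[[0.721, -0.205], [0.741, -0.22], [0.712, -0.255], [0.693, -0.241]] [ 0.705 -0.223  0.05 ]
[ 305  148   49   59 2132] [329.5 177.8]
[[0.724, 0.034], [0.729, -0.08], [0.583, -0.086], [0.578, 0.026]] [ 0.64  -0.028  0.05 ]
[ 369  152   63   82 2451] [400.  197.9]
[[0.71, -0.128], [0.734, -0.241], [0.525, -0.275], [0.503, -0.165]] [ 0.585 -0.197  0.05 ]
[485 215  29  26 348] [499.  226.3]
[[0.517, -0.395], [0.558, -0.456], [0.508, -0.486], [0.468, -0.425]] [ 0.509 -0.429  0.05 ]
[310 254  12  11 102] [315.6 258.9]
[[0.459, 0.024], [0.458, -0.003], [0.434, -0.002], [0.434, 0.024]] [0.441 0.01  0.05 ]
[366 256  11  11 103] [371.1 261. ]
[[0.451, -0.112], [0.45, -0.136], [0.426, -0.135], [0.426, -0.111]] [ 0.433 -0.121  0.05 ]
[208 270  26  18 226] [221.  278.4]
[[0.396, 0.273], [0.433, 0.263], [0.417, 0.209], [0.38, 0.22]] [0.4   0.234 0.05 ]
```

View pics/topz.png

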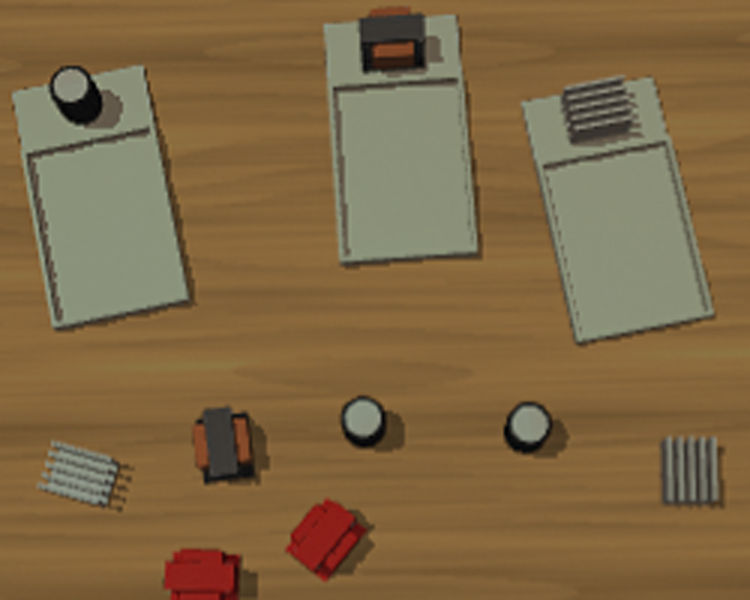

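Next, a wrist tour from three stops to refine the part poses.

Run:
```python
from h import *
import pickle
f=pickle.load(open("top.pkl","rb"))
def z(X,Y,h): return pix2w(f,195+(X-1)/3,120+(Y-1)/3,h)[:2]
for n,c in dict(cap=[(55,328),(190,302),(12,90),(145,66)],trafo=[(341,266),(480,256),(323,25),(459,14)],sink=[(578,344),(715,315),(521,102),(655,76)]).items():
    a=[z(*p,h) for p,h in zip(c,(.016,.016,.012,.012))]
    near=(a[0]+a[1])/2; far=(a[2]+a[3])/2; d=far-near; L=np.linalg.norm(d); d/=L
    e=a[0]-a[1]; yaw=np.arctan2(d[1],d[0])
    print(n,"floor",(near+d*.078).round(4),"alt",(far-d*.134-0).round(4),"len",L.round(3),"w",np.linalg.norm(e).round(3),"yaw",yaw.round(3),np.arctan2(-e[0],e[1]).round(3))
fs=[]
for i,(x,y) in enumerate([(.42,.18),(.42,-.05),(.40,-.2)]):
    move_to([x-.03,y,.30],[np.pi,0,np.pi/2 if 0 else 3.0])
    g=grab_frame("wrist"); fs.append(g); print(g["xyz"],g["attitude"],state()["time_s"],state()["joints"].round(2))
pickle.dump(fs,open("w.pkl","wb"))
for i in range(3): cv2.imwrite(f"pics/w{i}.png",fs[i]["img"])
```

```text
cap floor [0.6131 0.2211] alt [0.6132 0.2211] len 0.212 w 0.113 yaw 0.191 0.169
trafo floor [ 0.6538 -0.0273] alt [ 0.6556 -0.0272] len 0.214 w 0.115 yaw 0.051 0.048
sink floor [ 0.5903 -0.2084] alt [ 0.5905 -0.2083] len 0.212 w 0.115 yaw 0.176 0.187
[0.31918545 0.19065309 0.4422727 ] [2.85489354e+00 8.23973094e-04 1.42944006e+00] 1.6333 [ 0.35 -0.02  1.73  0.    1.44 -1.08]
[ 0.31949908 -0.0391374   0.44239479] [2.85463252e+00 5.68734344e-04 1.42945220e+00] 2.6 [-0.22 -0.11  1.81  0.    1.44 -1.65]
[ 0.29963416 -0.18932418  0.44229927] [2.85484546e+00 4.44268849e-04 1.42923912e+00] 3.3083 [-0.58 -0.04  1.75  0.    1.44 -2.01]
```

View pics/w0.png

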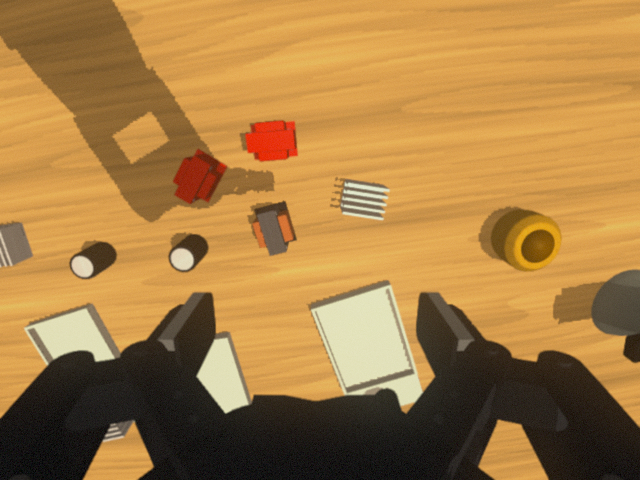

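View pics/w1.png

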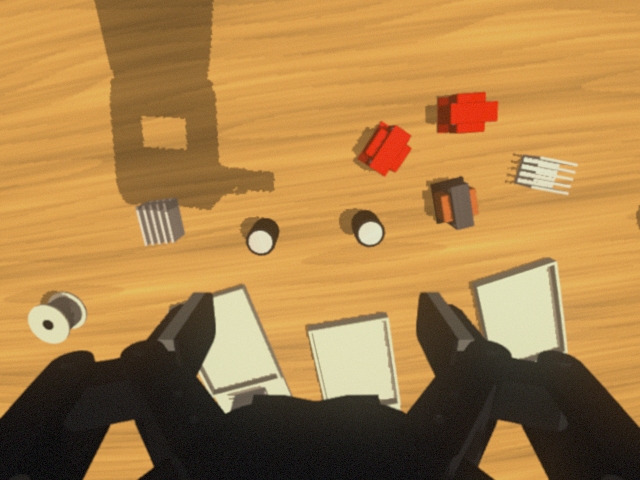

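View pics/w2.png

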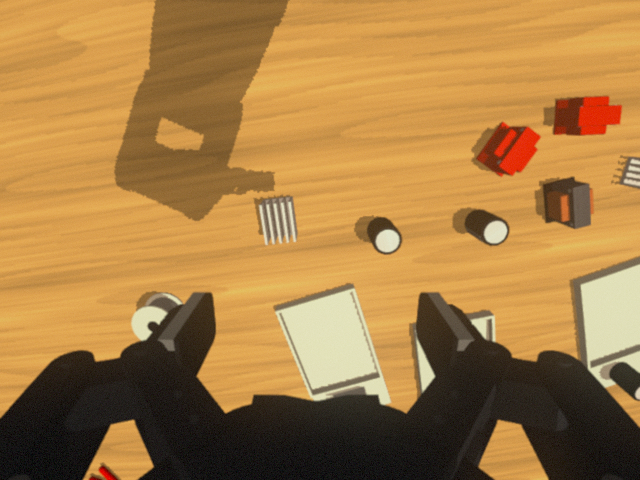

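The wrist views show sinkL at about (364,199) in w0, the trafo core top at (270,229) in w0, the cap discs at (370,233) in w1 and (387,240) in w2, and sinkR at (277,220) in w2.

Run:
```python
from h import *
import pickle
w=pickle.load(open("w.pkl","rb"))
for n,k,z,c in [("sinkL",0,.038,[(343,179),(390,185),(384,220),(340,213)]),("trafo",0,.044,[(256,207),(271,204),(287,251),(268,255)]),("capL",1,.05,[(370,233)]),("capR",2,.05,[(387,240)]),("capR1",1,.05,[(262,242)]),("sinkR",2,.038,[(257,198),(292,196),(297,241),(265,244)])]:
    p=np.array([pix2w(w[k],*q,z)[:2] for q in c]); print(n,p.mean(0).round(4))
    if len(p)>1:
        for i in range(4): d=p[(i+1)%4]-p[i]; print("   ",np.linalg.norm(d).round(3),np.degrees(np.arctan2(d[1],d[0])).round(1))
s=[]
for i in range(3):
    im=w[i]["img"]; x0,y0=[(240,160),(340,160),(230,170)][i]
    s.append(cv2.resize(im[y0:y0+100,x0:x0+160],None,fx=4.9,fy=4.9,interpolation=cv2.INTER_CUBIC)[:490] if 0 else cv2.resize(im[y0:y0+100,x0:x0+190],(800//2*1,210*1)))
im=w[0]["img"][165:265,240:400]; im2=w[2]["img"][180:260,240:400]
cv2.imwrite("pics/z1.png",cv2.resize(np.vstack([im,im2]),None,fx=3.3,fy=3.3,interpolation=cv2.INTER_CUBIC))
```

```text
sinkL [0.4025 0.2369]
    0.056 74.8
    0.043 -14.6
    0.054 -107.2
    0.041 168.1
trafo [0.422  0.1215]
    0.018 93.2
    0.061 8.6
    0.024 -85.6
    0.061 -176.9
capL [0.4414 0.0084]
capR [ 0.4329 -0.1225]
capR1 [ 0.4344 -0.1201]
sinkR [ 0.3934 -0.2487]
    0.042 85.1
    0.056 -2.9
    0.04 -92.5
    0.058 179.0
```

View pics/z1.png

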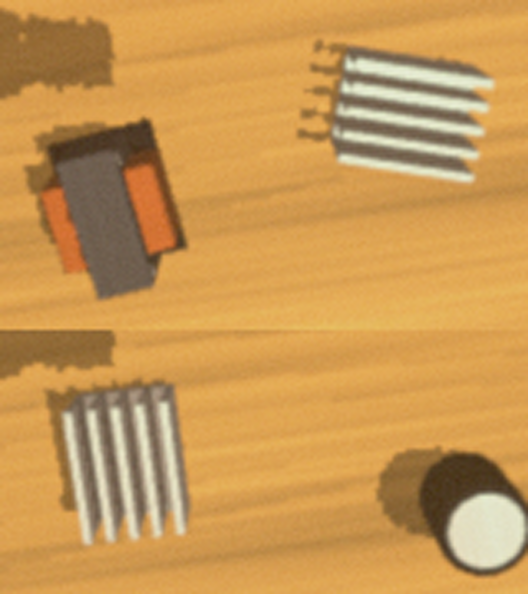

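The zoom shows clean top-face corners: trafo (58,165)…(158,284), sinkL fin tops (343,57)…(338,160), sinkR fin tops (65,412)…(87,545). I'll recompute from these and start with the trafo.

```bash
cat >> h.py <<'E'
def toolrot(ang):
    """tool down, closing axis at world angle ang; choose half turn with joint 6 nearest mid-range"""
    return [[np.pi,0,ang+k*np.pi-np.pi/2] for k in(-1,0,1)]
def solve(p,ang):
    best=None
    for o in toolrot(ang):
        q=inverse_kinematics(list(p),o)
        if q is not None and (best is None or abs(q[5])<abs(best[0][5])): best=(q,o)
    return best[1]
def pick(p,zt,ang,N,op=0.85):
    o=solve([*p,.15],ang); gripper_to(op); move_to([*p,.15],o); line_to([*p,zt],rate=.12)
    gripper_to(0,N); s=state(); print("grip",s["gripper_width"],s["finger_force"],s["tcp_pos"].round(4),s["time_s"])
    line_to([*p,.15],rate=.15); s=state(); print("lift",s["gripper_width"],s["finger_force"],s["force"].round(2))
def place(p,zt,ang,rel):
    o=solve([*p,.15],ang); move_to([*p,.15],o); line_to([*p,zt+.012],rate=.15); line_to([*p,zt],rate=.03)
    s=state(); print("down",s["force"].round(1),s["tcp_pos"].round(4)); gripper_to(rel); line_to([*p,.15],rate=.15)
    s=state(); print("t",s["time_s"],s["joints"].round(2))
E
python3 - <<'E'
from h import *
import pickle
w=pickle.load(open("w.pkl","rb"))
P={}
for n,k,z,c in [("sinkL",0,.038,[(343,57),(492,85),(473,180),(338,158)]),("trafo",0,.044,[(58,165),(122,150),(158,284),(98,298)]),("sinkR",2,.038,[(65,412),(170,398),(185,535),(87,545)])]:
    q=[(240+a/3.3,(165+b/3.3) if k==0 else 180+(b-330)/3.3) for a,b in c]
    p=np.array([pix2w(w[k],*t,z)[:2] for t in q])
    print(n,p.mean(0).round(4),[(np.linalg.norm(d).round(3),np.degrees(np.arctan2(d[1],d[0])).round(1)) for d in np.roll(p,-1,0)-p])
    P[n]=p.mean(0)
g=pick(P["trafo"],.007,np.radians(95.5),60)
f=grab_frame("wrist"); cv2.imwrite("pics/g1.png",f["img"])
E
```

```text
sinkL [0.405  0.2372] [(np.float64(0.054), np.float64(71.5)), (np.float64(0.035), np.float64(-16.2)), (np.float64(0.05), np.float64(-107.5)), (np.float64(0.037), np.float64(170.3))]
trafo [0.4268 0.1237] [(np.float64(0.024), np.float64(95.2)), (np.float64(0.052), np.float64(5.0)), (np.float64(0.023), np.float64(-84.3)), (np.float64(0.052), np.float64(-174.2))]
sinkR [ 0.3977 -0.2487] [(np.float64(0.038), np.float64(89.5)), (np.float64(0.052), np.float64(-3.0)), (np.float64(0.037), np.float64(-92.0)), (np.float64(0.051), np.float64(178.6))]
grip 0.5031742134713904 61.93865776062012 [0.4271 0.1237 0.0076] 6.6833
lift 0.506166065041875 61.27682089805603 [-0.39  0.87 -4.05]
```

View pics/g1.png

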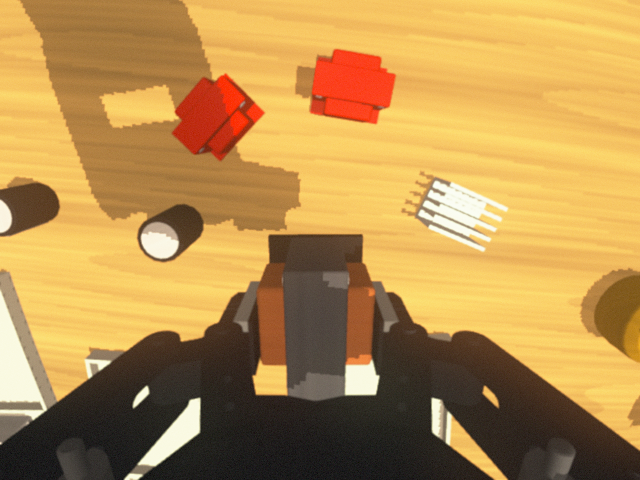

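The trafo is held square and level at 43 mm (winding at (315,310)). Next: place it, then pick the left cap.

Run:
```python
from h import *
place([.6545,-.0273],.0112,.05+np.pi/2,.68)
pick([.4414,.0085],.013,np.pi/2,30,.8)
f=grab_frame("top"); g=grab_frame("wrist")
cv2.imwrite("pics/c1.png",np.hstack([cv2.resize(f["img"][110:310,200:440],(480,400)),cv2.resize(g["img"],(320,240))[:, :].copy() if 0 else cv2.resize(g["img"][:, 80:560],(320,400))]))
```

```text
down [-2.8 -0.1  4.2] [ 0.6547 -0.0273  0.0117]
t 13.2 [-0.1   0.6   1.28  0.    1.26  1.42]
grip 0.41386515196163737 29.47149932384491 [0.4416 0.0085 0.0135] 16.0167
lift 0.4117342952118932 29.970528781414032 [-0.08 -0.18 -0.56]
```

View pics/c1.png

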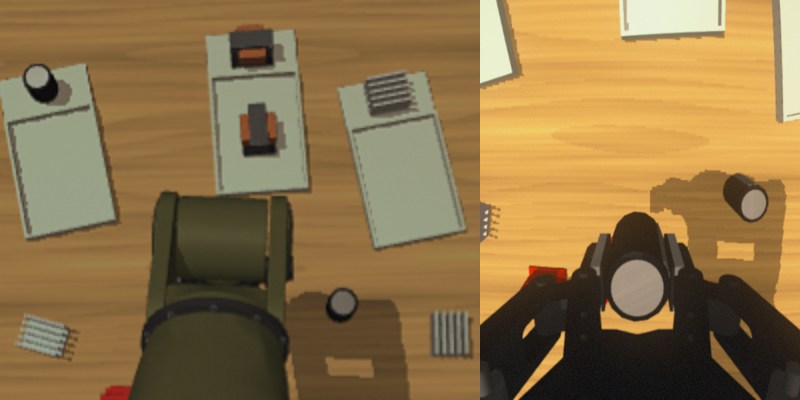

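The trafo stands in its tray (258,130) and the cap is held upright. Next, both caps.

Run:
```python
from h import *
a=.18; c=np.array([.6131,.2211]); d=np.array([np.cos(a),np.sin(a)])
place(c+.036*d,.0168,a+np.pi/2,.6)
pick([.4335,-.1215],.013,np.pi/2,30,.8)
place(c-.036*d,.0168,a+np.pi/2,.6)
pick([.404,.237],.007,np.radians(-17),50,.8)
f=grab_frame("top"); g=grab_frame("wrist")
cv2.imwrite("pics/c2.png",np.hstack([cv2.resize(f["img"][110:310,200:440],(480,400)),cv2.resize(g["img"][:, 80:560],(320,400))]))
```

```text
down [-1.7 -0.5  5.5] [0.6487 0.2275 0.0173]
t 22.55 [ 0.28  0.68  1.16  0.    1.3  -1.47]
grip 0.41092222628106656 29.468916356563568 [ 0.4337 -0.1215  0.0135] 26.825
lift 0.4092894216968467 29.95752990245819 [-0.23  0.24 -0.77]
down [-3.4 -0.7  7.3] [0.5778 0.2147 0.0172]
t 33.0167 [ 0.3   0.52  1.41 -0.    1.21 -1.45]
grip 0.4368896529130015 50.83116888999939 [0.4043 0.2372 0.0075] 36.95
lift 0.4417777031257754 50.074172616004944 [ 0.36 -0.84 -0.76]
```

View pics/c2.png

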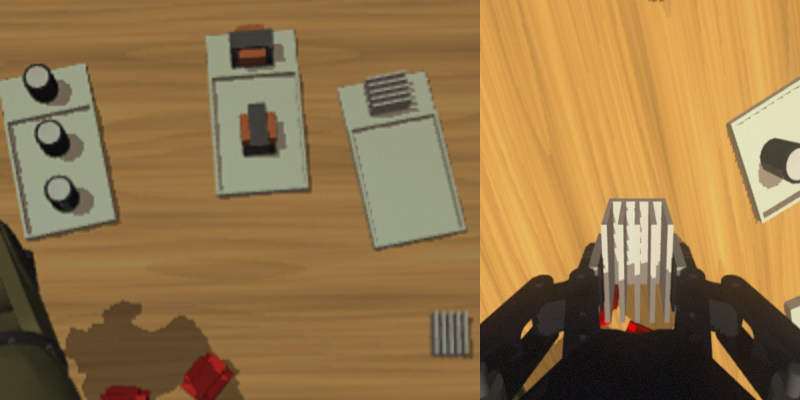

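Both caps stand in their tray at (52,137) and (63,193), and the left sink is held square. Next, both sinks.

Run:
```python
from h import *
a=.18; c=np.array([.5904,-.2084]); d=np.array([np.cos(a),np.sin(a)])
place(c+.036*d,.011,a+np.pi/2,.62)
pick([.3965,-.2487],.007,np.radians(88.5),50,.8)
place(c-.036*d,.011,a+np.pi/2,.62)
move_to([.36,-.0,.3],[np.pi,0,state()["ee_rot"][2]]); wait(.3)
print(state()["time_s"])
f=grab_frame("top"); g=grab_frame("scene")
cv2.imwrite("pics/c3.png",np.vstack([cv2.resize(f["img"][120:260,190:440],(500,280)),cv2.resize(g["img"][210:360,200:450],(500,300))]))
```

```text
down [-2.1  0.2  6.9] [ 0.6261 -0.2021  0.0116]
t 42.8667 [-0.37  0.61  1.27 -0.    1.26  1.02]
grip 0.4358694877052305 50.979212522506714 [ 0.3968 -0.2489  0.0076] 45.825
lift 0.4366503077152214 50.19476294517517 [-0.9   0.19 -0.68]
down [-4.   0.5  8.4] [ 0.5552 -0.2149  0.0116]
t 50.5417 [-0.43  0.47  1.48  0.    1.19  0.96]
52.0833
```

View pics/c3.png

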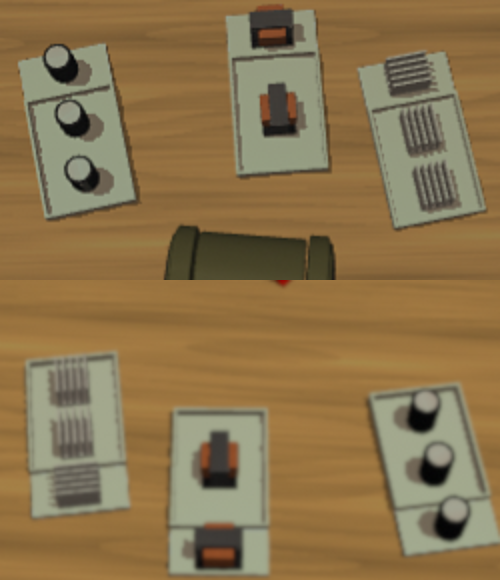

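All five parts stand upright inside their bays: caps at (72,118) and (82,173), trafo at (278,110), sinks at (421,130) and (435,186).

```bash
python3 -c "
from bench import *
print(finish_job())"
```

```text
the job is handed in; nothing more can be done
None
```

All five parts are upright on the floors of their matching trays, confirmed in the last camera check; the job was handed in at about 52 s, with no result reported back, and the tip cleaner, spool and red look-alikes were not handled.

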